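Light up a sandwich grill and hold its lid open for the repairer

ROBOT

A 6-joint arm with a two-finger parallel gripper is mounted at the origin on the work surface. World frame = base frame: x ahead of the robot, y to its left, z up, the work surface at z = 0. Lengths are in mm, angles in rad, forces in N, time in s.
With the tool pointing down it reaches from about 400 to 925 mm from the base axis. Payload 12.5 kg.
Tool frame: the origin (TCP) lies at the very end of the fingers, on their centre line; the grasp point (between the pads) lies 19 mm behind it (env.tcp_to_grasp is the distance from the TCP to the grasp point, in mm); z points along the fingers, x is the direction in which the jaws open and shut, and the axes are right-handed (so a half turn about z gives the same grasp; the last joint's range is limited). The gripper opens to 95 mm and grips with 3 to 60 N. Pads are 20 mm wide; open, the fingers measure 119 mm over their backs; the gripper's body (75 mm by 180 mm) begins 59 mm behind the grasp point.
Start: joints at [-1.327, 0.491, 1.559, -0, 1.092, -0.106], TCP at [214.218, -587.163, 186.261] pointing down, gripper open.
Joint ranges: [-3.1, 3.1], [-0.84, 2.19], [0.05, 2.79], [-1.13, 4.28], [0.06, 2.93], [-2.69, 2.69]. Speed limits (rad/s): [2.22, 2.22, 2.79, 3.14, 3.14, 3.14].

INTERFACE

Orientations are given as [roll, pitch, yaw] about the fixed x, y, z axes, in that order (R = Rz(yaw) Ry(pitch) Rx(roll)).
In Python, from cell import env, vision, job gives the robot as it stands.
- The arm moves only by the shell command python3 -m pendant 'ROWS' [OPENING]. ROWS is JSON, a list of rows, each a list of 4 numbers: the shift along the tool's x, y, z in mm, then the turn about the tool's z in degrees. In form: [[tx, ty, tz, turn], ...]. A call has 1 to 8 rows; each row is the pose to reach, as a shift and turn from the pose measured when the call began, along the tool's axes at that moment; what a row does not reach only later rows make up. A row lasts 1/8 s, in which the tool goes at most 62.5 mm and 10.7 degrees, less where a joint would pass 70% of its speed; a pose out of reach is approached as far as the arm can. A call with a gripper value outside its range is refused whole. OPENING is the closure, from 0 (fully open) to 1 (shut), set as the call begins (- or left out, the last holds). The fingers move at their own pace and stop on an object; the grip force is fixed at half the most. Time passes only in rows, so rows that repeat a pose let the fingers close. It gives the time, the measured TCP pose, the force and the opening at its end, in the units of the state.
- env.state(): the state, without advancing time (a new reading comes with each control period).
- vision.read_camera(name): name is "side" or "top" or "wrist"; returns a dict with "pixels" (400x640x3 uint8, red, green, blue), "intrinsics" (3x3 intrinsics, pixels), "R" (3x3) and "t" (3): a world point X has camera coordinates R X + t; the wrist camera has in their place "tool_from_camera" (4x4, takes a point from camera to tool coordinates, whose origin is the TCP and whose axes are the tool frame's). Camera axes: x right, y down, z forward; pixel columns grow to the right and rows downward; lengths in mm; the calibration is good to about 2 mm. A picture is of the moment at which its call begins: read the wrist's pose just before it. There is no depth.
- job.job_done(): hands the job in, once; it reports no verdict.
Trained networks look in a picture, given as the dict that the camera call returned (one of the last four; its "shot" number tells which), for a name from the list of things; names that differ only in an ending like _2 or _b are one class to them, and where a whole thing is asked for, a point or a joint stands for the part that bears it (a point fixed in the world has none). Each returns a list of dicts, best first, with "confidence" (0 to 1); they miss things now and then, are a little off and sometimes report something else, mostly with a low value. They report only what shows in the picture. A call takes as long as a camera call. They do not tell look-alikes from the thing itself.
- vision.find_in(picture, query): "at" ([x, y, z] in mm, in the coordinates of the camera as it stood for that picture, good to about 4 mm: the middle of the surface that is visible of it).
- vision.regions_of(picture, query): "pixels" (400x640 bool, what is visible of it).
The state is a dict: "t": time; "joints": joint angles; "qvel": joint speeds; "tau": joint torques, N m; "eef_pos": TCP position; "tcp_rot": TCP orientation; "ft_force": force on the tool from outside, world axes, zero at the start; "moment": the same for the moment, N m; "opening": opening from 0.0 (shut) to 1.0 (fully open).
Only numpy, scipy, OpenCV 4.12 (cv2) and the standard library are available. Lean on these libraries where they do the work, as an engineer would, in place of code of your own. Each camera call takes 0.05 s, during which the arm holds its last target.

TASK

The repairer wants to look into the sandwich grill: move the clip light from the wall of the plywood tool tray to the wall of the grey spares box nearest the grill, squeezing its jaw open and letting it close well down on that wall, away from the corners, with the lens looking towards the grill. Then lift the grill's lid by its bar handle without letting it drop, and hold it open at 60 degrees: the lid falls shut by itself, so finish while still holding the bar there. Leave the other things on the bench where they are.

Things in the scene. Friction and masses are not known exactly. Their poses are not given: they have to be found in the camera images.
- light_grip (a point): Clip light: white spring clip like a wide clothes peg, 105 g. This point: midway between its two upright finger paddles, half-way up. Own z up, x along the hinge pin, y the squeeze direction. Paddles 26 mm wide (x), 34 mm high (17 above and below this point), leaning out 11 deg; while clipped on, 53 mm over the outsides at the top, 46 mm half-way. At the start this is 41 mm above the tray wall's top edge.
- light_pivot (a point): Middle of the clip light's hinge pin, 33 mm below light_grip, same axes. The jaw tips lie 40 mm below the pin; jaws 26 mm wide (x) with 20 mm high rubber pads at the tips. Fully home the pin is about 8 mm above the wall's top edge (its 10 mm thick barrel stops on the edge at 5 mm). At the start it lies along the tray wall nearest the grill, centred over it.
- light_jaw (a joint): Opening of the clip light's sprung jaw, rad: 0 gripping a 5 mm wall (as at the start), -0.12 shut on nothing, 0.52 end stop. Paddles squeezed together (6 N to start, 11 N to the stop; hold with about 20 N) turn both halves about the pin; at the stop they measure about 30 mm and the jaw tips stand about 25 mm apart. Each half turns by half, so the light's own frame leans up to 15 deg meanwhile.
- light_lens (a point): Middle of the pale round lens of the clip light: 62 mm along own +x and 18 mm along own -y from the pin, 23 mm above it. It looks along own -y and 34 deg down; same axes as the light. The black lamp head (51 mm across, 22 mm deep) sits on a stalk beside the paddles, 24 mm clear of them along +x. At the start it looks away from the grill, over the tray.
- clip_light: The clip light seen whole: origin on its hinge pin, same axes as light_pivot.
- spares_box: Grey plastic open box, fixed, 280 (own x) x 170 (own y) x 115 mm high, walls 5 mm; origin at the centre of its underside. The wall nearest the grill is at own y = -82.5 mm (mid-thickness), along own x, top edge 115 mm above the bench: the light goes here, lens to own -y, so that light and box axes are parallel. Contents stay below 65 mm.
- tool_tray: Plywood tool tray, fixed, 300 (own x) x 170 (own y) x 95 mm high, walls 5 mm thick; origin at the centre of its underside. The light starts on the wall at own y = +82.5 mm (the one nearest the grill), top edge 95 mm above the bench.
- grill: Sandwich grill (contact grill), fixed to the bench by its feet: black base and black lid with a steel top, 220 mm wide (own y), body 205 mm deep (own x), 91 mm high when shut. Origin at the centre of its underside; own -x is its front, where the bar handle is.
- lid_hinge (a point): Middle of the lid's hinge line, at the back of the grill: 106 mm along the grill's own +x from its origin, 55 mm above the bench. The hinge line runs along the grill's own y.
- bar_mid (a point): Middle of the lid's bar handle: a round steel bar of 16 mm diameter, 116 mm long along the grill's own y on two thin arms at its ends, 47 mm free between bar and lid. In the lid's frame: 256 mm in front of the hinge line and 13 mm above it: shut, it is 68 mm above the bench; as the lid opens it moves on that arc up and back. Own axes turn with the lid.
- grill_lid (a joint): Opening angle of the lid, rad: 0 shut, 1.047 is 60 degrees, stop at 1.75. The lid (about 0.6 kg, may vary by a third) swings freely and falls shut when not held.
- screw_dish: Steel dish, 70 mm across, 25 mm high, between the grill's front and the tray. Origin at the underside. Leave alone.
- mains_plug: White mains plug, 36 x 38 x 20 mm, between grill and tray. Origin at the underside. Leave alone.
- screwdriver: Screwdriver with a red handle, lying in front of the grill towards the spares box. Leave alone.
- meter: Yellow multimeter, 150 x 75 x 45 mm, lying behind the grill on the spares box side. Leave alone.
- mug: White mug, 80 mm across, 95 mm high, at the back corner of the grill on the tray side. Origin at the underside. Leave alone.
- tape_roll: Black roll of tape, 72 mm across, 19 mm high, behind the grill. Leave alone.
There are look-alikes about, which are no part of the job. Leave any blue or red look-alike of the clip_light alone.

How it is judged:
By the outcome, as a careful person would: the job done as asked, in the order asked, and still so for the second after the job is handed in, while the arm keeps its last pose, push and grip.
It also fails if it takes over 67 s, if anything falls off the work surface, if the arm or the gripper's body presses on something with over 40 N, if the wrist force passes 120 N, or if a joint passes its speed limit or range.

## Working session

There is one attempt and no reset: what is moved stays moved. The work goes in short steps, Python scripts to look and compute and a shell command to move; the robot and the scene stay as the last step left them, time stands still between calls to the robot, and variables do not carry over. Pictures are saved under pics/ and viewed, and the job is handed in when it is done.

```bash
ls; mkdir -p pics; python3 - <<'E'
from cell import env,vision,job
import cv2
s=env.state();print({k:s[k] for k in('t','joints','eef_pos','tcp_rot','ft_force','opening')},env.tcp_to_grasp)
for n in('side','top','wrist'):
    p=vision.read_camera(n);cv2.imwrite(f'pics/a_{n}.png',p['pixels'][:,:,::-1]);print(n,p['shot'],p['intrinsics'])
    print(p.get('tool_from_camera'),p.get('R'),p.get('t'))
E
```

```text
pics
{'t': 0.0, 'joints': array([-1.32660952e+00,  4.91575223e-01,  1.55944194e+00,  2.12206693e-06,
        1.09170614e+00, -1.05602398e-01]), 'eef_pos': array([ 214.14132538, -586.87869663,  185.65462523]), 'tcp_rot': array([-3.14147160e+00,  1.12415248e-03, -1.22100804e+00]), 'ft_force': array([ 0.31588514, -0.2505061 , -0.0309789 ]), 'opening': 1.001894076132964} 18.8
side 1 [[465.07723433   0.         330.24229401]
 [  0.         465.07723433 198.04277755]
 [  0.           0.           1.        ]]
None [[-0.7220574  -0.69182771 -0.00274428]
 [-0.48460235  0.50860027 -0.71167853]
 [ 0.49375467 -0.51254287 -0.70249992]] [350.29325459 303.85382678 996.17167972]
top 2 [[399.69304501   0.         324.58411975]
 [  0.         399.69304501 198.69763205]
 [  0.           0.           1.        ]]
None [[ 0.02520054 -0.99966588  0.00575058]
 [-0.99109373 -0.02573604 -0.13065552]
 [ 0.13075987 -0.00240678 -0.99141115]] [ -25.42069524  483.59300743 1323.09290635]
wrist 3 [[285.13540036   0.         322.48892031]
 [  0.         285.13540036 196.07097674]
 [  0.           0.           1.        ]]
[[ 9.99999917e-01  1.60668152e-04 -3.75743176e-04  2.52726633e-01]
 [-4.39523241e-05  9.56420735e-01  2.91992082e-01 -8.22353263e+01]
 [ 4.06282393e-04 -2.91992041e-01  9.56420662e-01 -1.98311422e+02]
 [ 0.00000000e+00  0.00000000e+00  0.00000000e+00  1.00000000e+00]] None None
```

View pics/a_side.png

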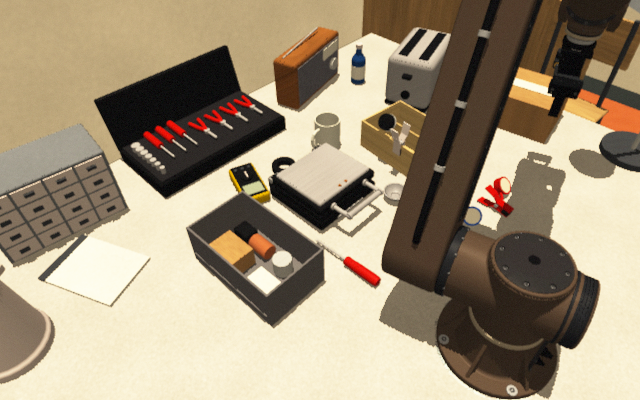

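View pics/a_top.png

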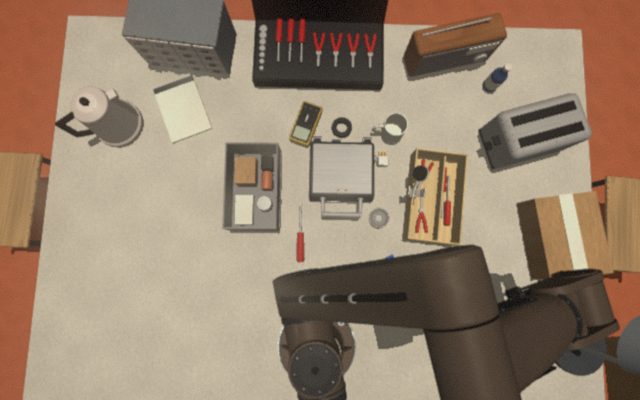

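View pics/a_wrist.png

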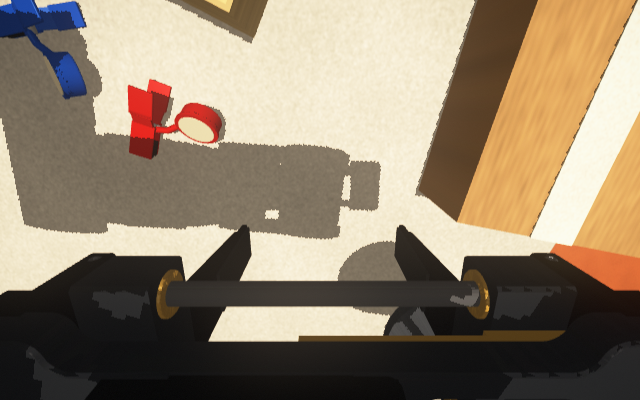

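Clip-light candidates: the white one on the tray wall is at side (400,135) and top (413,188). The red one is at wrist (150,118) and side (497,195). The blue one is at wrist (45,40). The white one on the tray fits the description. Next I'll measure everything and crop it.

```bash
cat > h.py <<'E'
from cell import env,vision,job
import numpy as np,cv2
from scipy.spatial.transform import Rotation as Rn
def shot(n):
    s=env.state();p=vision.read_camera(n);p['T']=tw(s);return p
def tw(s):
    T=np.eye(4);T[:3,:3]=Rn.from_euler('xyz',s['tcp_rot']).as_matrix();T[:3,3]=s['eef_pos'];return T
def c2w(p,X):
    X=np.array(X,float)
    if p.get('R') is not None:return np.array(p['R']).T@(X-np.array(p['t']))
    return (p['T']@np.array(p['tool_from_camera'])@np.r_[X,1])[:3]
def proj(p,X):
    X=np.array(X,float)
    if p.get('R') is not None:c=np.array(p['R'])@X+np.array(p['t'])
    else:c=(np.linalg.inv(p['T']@np.array(p['tool_from_camera']))@np.r_[X,1])[:3]
    q=np.array(p['intrinsics'])@c;return q[:2]/q[2]
def plane(p,uv,z):
    d=np.linalg.inv(np.array(p['intrinsics']))@np.r_[uv,1]
    a=c2w(p,[0,0,0]);b=c2w(p,d)-a
    return a+b*(z-a[2])/b[2]
def find(p,q):
    for r in vision.find_in(p,q)[:3]:print(q,round(r['confidence'],2),c2w(p,r['at']).round(1))
def zoom(p,box,f,k):
    x0,y0,x1,y1=box;cv2.imwrite('pics/'+f,cv2.resize(p['pixels'][y0:y1,x0:x1,::-1],None,fx=k,fy=k,interpolation=cv2.INTER_CUBIC))
E
python3 - <<'E'
from h import *
for n in('top','side'):
    p=shot(n);print(n)
    zoom(p,(210,90,480,260) if n=='top' else (180,90,440,330),f'b_{n}.png',2.9 if n=='top' else 2.5)
    for q in('clip_light','light_pivot','light_grip','light_lens','spares_box','tool_tray','grill','lid_hinge','bar_mid','mug'):find(p,q)
E
```

```text
top
clip_light 0.76 [ 540.2 -300.7  133.6]
clip_light 0.47 [ 737.6 -242.2   45.7]
light_pivot 0.73 [ 429.1 -201.2   11.8]
light_pivot 0.55 [ 537.  -306.2  136.8]
light_grip 0.93 [ 542.  -309.   135.4]
light_grip 0.66 [565.6 -66.7  88.8]
light_grip 0.18 [ 493.4 -394.9   21.8]
light_lens 0.63 [ 539.5 -312.6  136.9]
spares_box 0.72 [518.4 235.7  33.3]
tool_tray 0.93 [ 491.4 -398.3   19.7]
tool_tray 0.5 [564.6 -66.6  89.6]
tool_tray 0.21 [741.8  64.6  29.6]
grill 0.97 [565.7 -66.2  86.8]
grill 0.64 [ 537.7 -306.7  136.2]
bar_mid 0.82 [562.1 -67.7  89.4]
bar_mid 0.25 [566.1 -64.4  93.5]
mug 0.73 [ 738.4 -243.4   46.9]
mug 0.63 [744.7  59.8  25.3]
mug 0.21 [563.2 -67.2  88.8]
side
clip_light 0.92 [ 513.6 -307.8  128.7]
clip_light 0.81 [ 223.9 -261.5   26.2]
clip_light 0.69 [ 211.3 -365.9   16. ]
light_pivot 0.63 [ 217.3 -259.3   31.1]
light_pivot 0.63 [ 210.5 -365.7   24.1]
light_grip 0.94 [ 208.9 -367.9   20.2]
light_grip 0.89 [ 510.8 -304.7  134. ]
light_grip 0.82 [ 214.  -260.4   31.2]
light_lens 0.91 [ 506.4 -307.3  122.7]
light_lens 0.75 [ 215.4 -363.4   27. ]
light_lens 0.6 [ 219.1 -258.4   31.6]
spares_box 0.78 [514.3 223.   54.6]
tool_tray 0.64 [ 576.7 -311.1   50.5]
grill 0.58 [538.4 -35.4  87. ]
lid_hinge 0.58 [537.1 -38.   79. ]
bar_mid 0.94 [545.9 -52.3  83.2]
mug 0.88 [ 723.4 -230.4   64.2]
```

View pics/b_top.png

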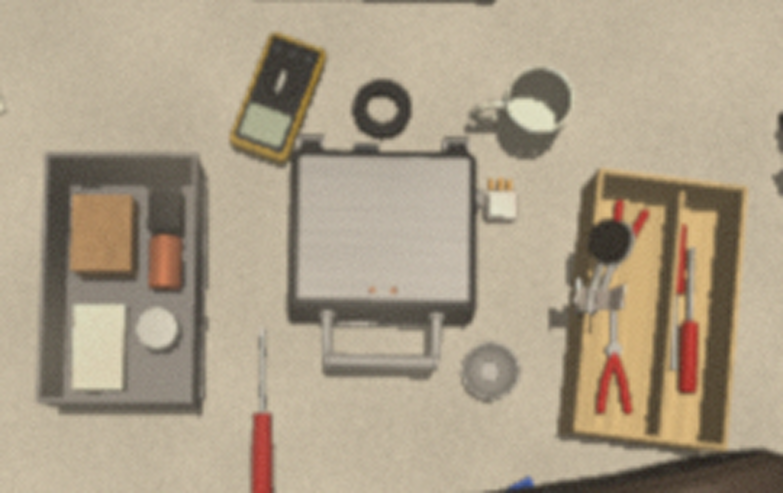

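View pics/b_side.png

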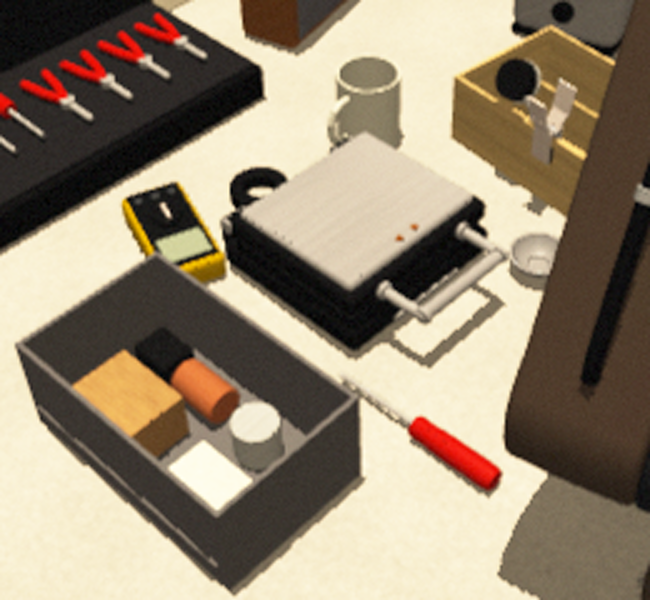

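The crop confirms the white clip light on the tray wall nearest the grill, at crop (598,292), with its black head towards the back. Next I'll work out the edges from the top view.

```bash
python3 - <<'E'
from h import *
p=shot('top')
f=lambda u,v,z:plane(p,(210+u/2.9,90+v/2.9),z).round(1)
print('tray',f(601,171,95),f(745,188,95),f(562,432,95))
print('box',f(46,153,115),f(199,153,115),f(192,408,115),f(40,402,115))
print('bar',f(325,362,76),f(437,366,76)); print('lidtop',f(295,152,91),f(475,150,91),f(292,300,91),f(475,300,91))
# fit-check overlay
im=p['pixels'][:,:,::-1].copy()
q=shot('side')
zoom(q,(360,90,430,170),'c_side.png',7)
E
```

```text
tray [ 648.6 -313.4   95. ] [ 633.2 -476.5   95. ] [ 352.7 -268.9   95. ]
box [647.3 311.  115. ] [651.9 140.5 115. ] [367.7 136.7 115. ] [370.  301.6 115. ]
bar [425.   -6.1  76. ] [ 423.7 -132.1   76. ]
lidtop [662.5  34.3  91. ] [ 670.4 -170.7   91. ] [492.3  32.6  91. ] [ 497.6 -172.3   91. ]
```

View pics/c_side.png

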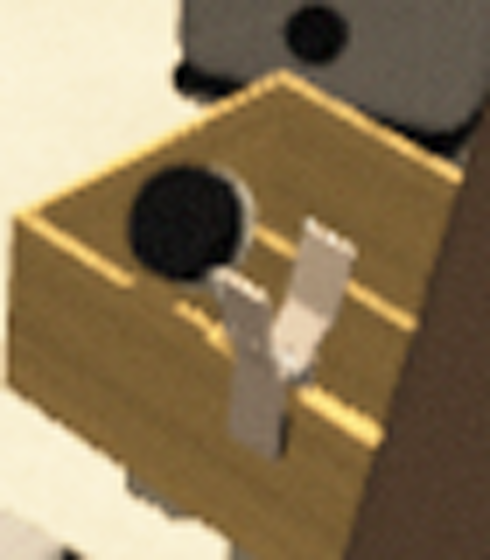

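```bash
python3 -m pendant '[[0,-10,-20,0],[-20,-50,-40,4],[-45,-105,-60,9],[-70,-165,-70,14],[-95,-230,-75,18],[-120,-290,-75,22],[-145,-345,-75,26],[-163,-390,-75,27.5]]' 0; python3 -m pendant '[[0,0,0,0],[0,0,0,0]]'
python3 - <<'E'
from h import *
s=env.state();print(s['t'],s['eef_pos'],np.degrees(s['tcp_rot']))
p=shot('wrist');cv2.imwrite('pics/d_w.png',p['pixels'][:,:,::-1])
for q in('clip_light','light_pivot','light_grip','light_lens'):find(p,q)
E
```

```text
t: 2.35
eef_pos: [526.0, -298.7, 261.5]
tcp_rot: [-3.141, -0.0, -1.702]
ft_force: [1.0, 0.3, 0.8]
opening: 0.996
t: 2.6
eef_pos: [525.9, -298.7, 261.4]
tcp_rot: [-3.141, -0.0, -1.701]
ft_force: [-1.4, -0.0, 0.1]
opening: 1.001
2.6 [ 525.90113974 -298.68932142  261.39556843] [-1.79994514e+02 -2.54570104e-02 -9.74819743e+01]
clip_light 0.91 [ 242.6 -239.4   34. ]
clip_light 0.89 [ 230.2 -376.3   33.9]
clip_light 0.7 [ 550.  -314.   139.4]
light_pivot 0.81 [ 228.1 -379.6   36.4]
light_pivot 0.7 [ 249.3 -241.1   34.4]
light_pivot 0.63 [ 549.8 -313.1  139.4]
light_grip 0.87 [ 234.4 -378.4   33.8]
light_grip 0.8 [ 247.4 -238.5   30.8]
light_grip 0.75 [ 551.5 -312.3  137.6]
light_lens 0.92 [ 547.6 -310.9  140.6]
light_lens 0.82 [ 227.3 -379.4   31.3]
light_lens 0.56 [ 253.8 -238.    39.3]
```

View pics/d_w.png

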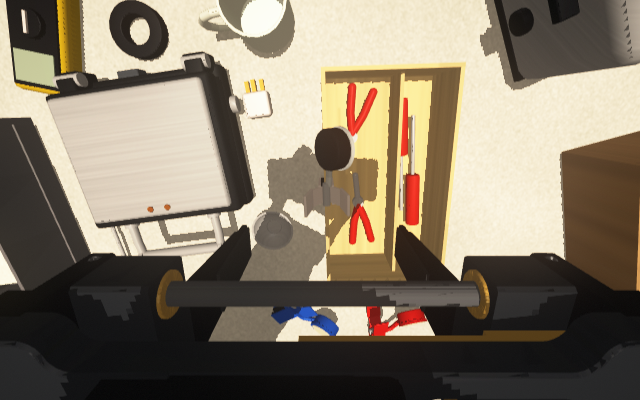

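```bash
python3 - <<'E'
from h import *
p=shot('wrist');zoom(p,(260,50,480,290),'e_w.png',2.5)
f=lambda u,v,z:plane(p,(u,v),z).round(1)
print(f(324,68,95),f(464,63,95))
np.savez('w.npz',T=p['T'])
E
```

```text
[ 652.5 -319.    95. ] [ 636.1 -482.2   95. ]
```

View pics/e_w.png

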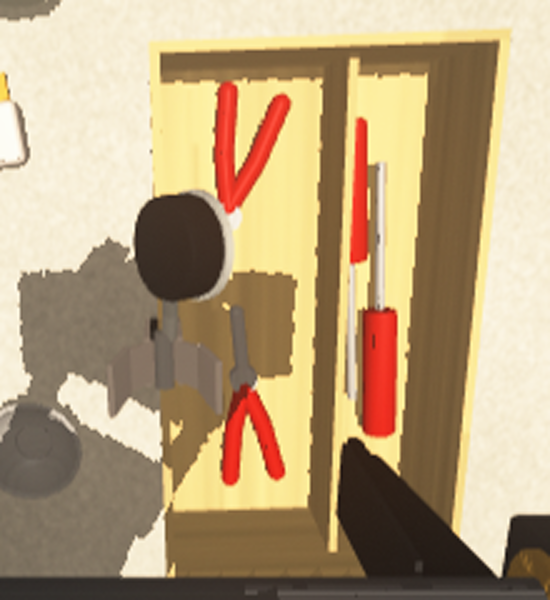

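```bash
python3 - <<'E'
from h import *
p=shot('wrist')
f=lambda u,v,z:plane(p,(260+u/2.5,50+v/2.5),z)
a,b=f(108,416,153),f(220,413,153);a2,b2=f(114,362,153),f(222,362,153)
print(a,b,a2,b2,np.linalg.norm(a-b),np.linalg.norm(a-a2))
print('walltop',f(150,42,95),f(165,576,95))
print('head',f(180,245,140))
def draw(c,yaw,im):
    R=Rn.from_euler('z',yaw,degrees=True).as_matrix()
    P=lambda o:tuple(((proj(p,c+R@np.array(o))-[260,50])*2.5).astype(int))
    for sy in(-1,1):
        q=[P([x,sy*y,z]) for x,y,z in((-13,26.5,17),(13,26.5,17),(13,20,-17),(-13,20,-17))]
        cv2.polylines(im,[np.array(q)],True,(0,255,0),1)
    cv2.circle(im,P([62,-18,-10]),4,(0,255,255),1)
    cv2.line(im,P([-200,2.5,-41]),P([140,2.5,-41]),(255,0,0),1);cv2.line(im,P([-200,-2.5,-41]),P([140,-2.5,-41]),(255,0,0),1)
c=(a+b+a2+b2)/4;c[2]=136;print(c)
im=cv2.imread('pics/e_w.png');draw(c,-7,im);cv2.imwrite('pics/f_w.png',im)
E
```

```text
[ 492.89168537 -273.26236524  153.        ] [ 487.52174655 -324.50119428  153.        ] [ 518.17943662 -279.8833453   153.        ] [ 511.74045131 -328.00424371  153.        ] 51.51945112672001 26.140155710844812
walltop [ 654.5022447  -314.32306139   95.        ] [ 367.45188922 -284.07959554   95.        ]
head [ 564.41974991 -315.92584157  140.        ]
[ 502.58332996 -301.41278713  136.        ]
```

View pics/f_w.png

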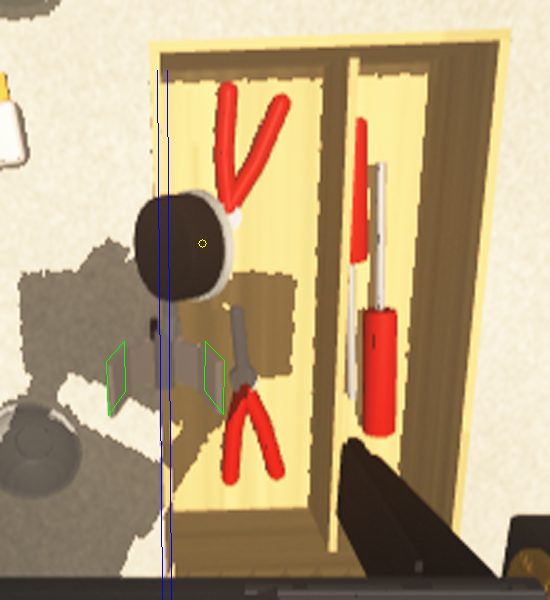

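```bash
python3 -m pendant '[[5.5,22.8,20,-1.5],[5.5,22.8,45,-1.5],[5.5,22.8,70,-1.5],[5.5,22.8,95,-1.5],[5.5,22.8,115,-1.5],[5.5,22.8,130,-1.5],[5.5,22.8,140,-1.5],[5.5,22.8,144.4,-1.5]]' 0; python3 - <<'E'
from h import *
p=shot('wrist');cv2.imwrite('pics/g_w.png',p['pixels'][:,:,::-1])
p=shot('side');zoom(p,(360,70,460,170),'g_s.png',6)
E
```

```text
t: 3.95
eef_pos: [502.3, -302.0, 116.9]
tcp_rot: [-3.141, -0.0, -1.677]
ft_force: [0.0, -0.1, -0.5]
opening: 0.998
```

View pics/g_w.png

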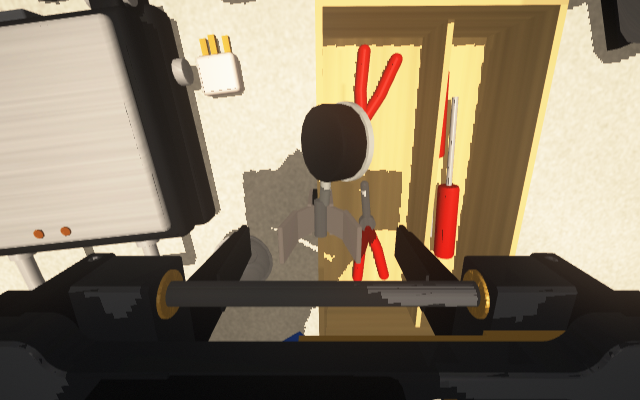

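View pics/g_s.png

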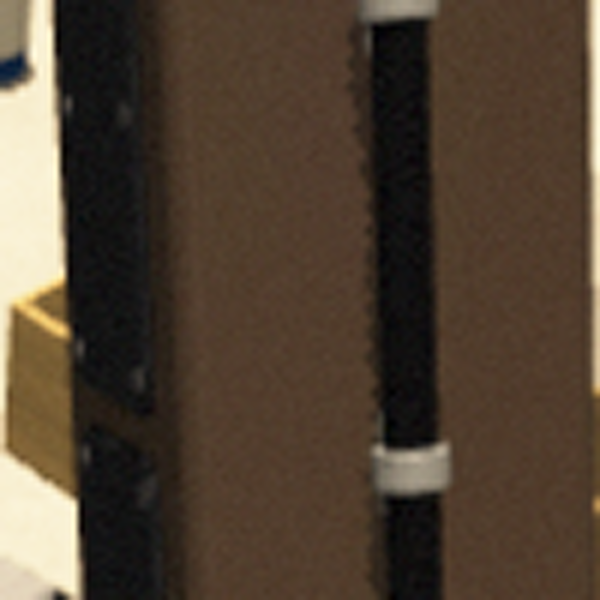

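```bash
python3 - <<'E'
from h import *
p=shot('wrist')
zoom(p,(220,90,440,290),'h_w.png',3.5)
im=cv2.imread('pics/h_w.png')
def P(c,R,o):return tuple(((proj(p,c+R@np.array(o))-[220,90])*3.5).astype(int))
R=Rn.from_euler('z',-6,degrees=True).as_matrix();c=np.array([502.5,-301.4,136])
for sy in(-1,1):
    q=[P(c,R,[x,sy*y,z]) for x,y,z in((-13,26.5,17),(13,26.5,17),(13,20,-17),(-13,20,-17))]
    cv2.polylines(im,[np.array(q)],True,(0,255,0),1)
T=p['T'];print(T[:3,3])
for sx in(-1,1):
    q=[P(T[:3,3],T[:3,:3],[sx*47.5,y,z]) for y,z in((-10,0),(10,0),(10,-38),(-10,-38))];cv2.polylines(im,[np.array(q)],True,(255,0,255),1)
cv2.imwrite('pics/h_w.png',im)
E
```

```text
[ 502.26235871 -301.94616914  117.08333824]
```

View pics/h_w.png

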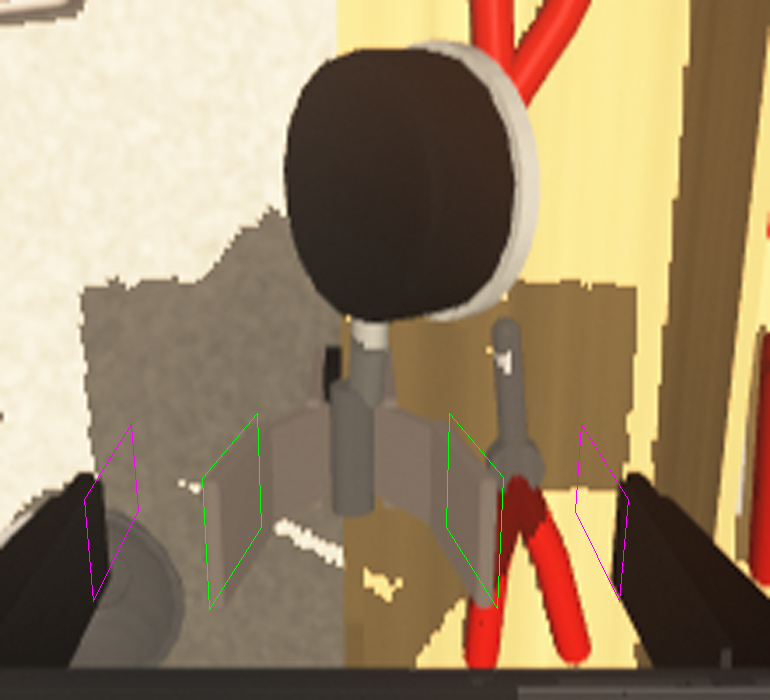

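```bash
python3 -m pendant '[[0,0,0,0],[0,0,0,0],[0,0,0,0],[0,0,0,0],[0,0,0,0],[0,0,0,0]]' 1; python3 -m pendant '[[0,0,0,0],[0,0,0,0]]'; python3 - <<'E'
from h import *
p=shot('wrist');zoom(p,(220,90,440,290),'i_w.png',3.5)
E
```

```text
t: 4.85
eef_pos: [502.3, -302.0, 117.4]
tcp_rot: [-3.141, -0.001, -1.677]
ft_force: [-1.8, -0.1, 2.5]
opening: 0.429
t: 5.1
eef_pos: [502.9, -302.6, 119.1]
tcp_rot: [-3.139, -0.002, -1.677]
ft_force: [-2.9, 1.4, 15.7]
opening: 0.274
```

View pics/i_w.png

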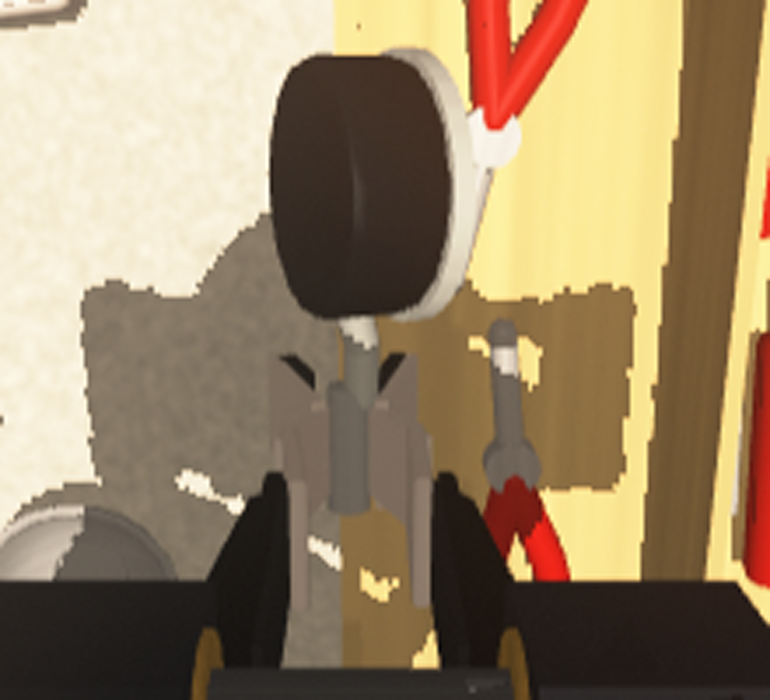

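```bash
python3 -m pendant '[[0,0,-4,0],[0,0,-8,0],[0,0,-13,0],[0,0,-18,0],[0,0,-18,0]]'; python3 - <<'E'
from h import *
p=shot('wrist');zoom(p,(220,90,440,290),'j_w.png',3.5)
E
```

```text
t: 5.78
eef_pos: [503.0, -302.7, 137.4]
tcp_rot: [-3.138, -0.003, -1.677]
ft_force: [-0.1, 0.7, -0.6]
opening: 0.268
```

View pics/j_w.png

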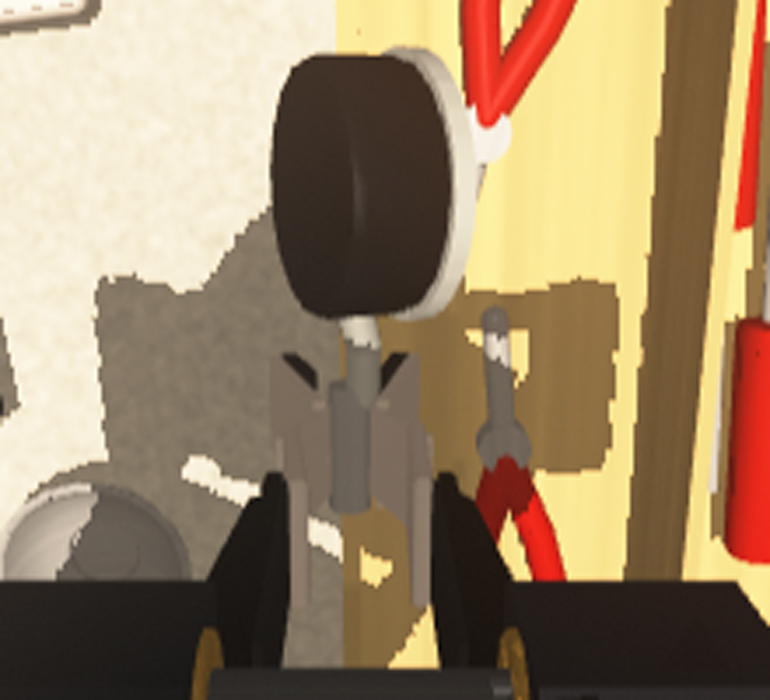

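```bash
python3 -m pendant '[[0,0,-20,0],[0,0,-50,0],[0,0,-80,0],[-20,2,-105,0],[-55,5,-110,0],[-95,8,-110,0],[-135,11,-110,-1],[-175,14,-110,-2]]'; python3 -m pendant '[[-40,3,0,-1],[-80,6,0,-2],[-120,9,0,-3],[-155,12,0,-4],[-185,15,0,-5],[-210,17,0,-5],[-222,18,0,-5],[-222,18,0,-5]]'; python3 - <<'E'
from h import *
p=shot('wrist');cv2.imwrite('pics/k_w.png',p['pixels'][:,:,::-1])
E
```

```text
t: 6.82
eef_pos: [507.1, -125.5, 246.6]
tcp_rot: [-3.139, -0.002, -1.642]
ft_force: [0.4, -0.8, -0.7]
opening: 0.272
t: 7.82
eef_pos: [504.8, 97.4, 245.9]
tcp_rot: [-3.139, -0.003, -1.554]
ft_force: [0.5, -0.7, -1.3]
opening: 0.271
```

View pics/k_w.png

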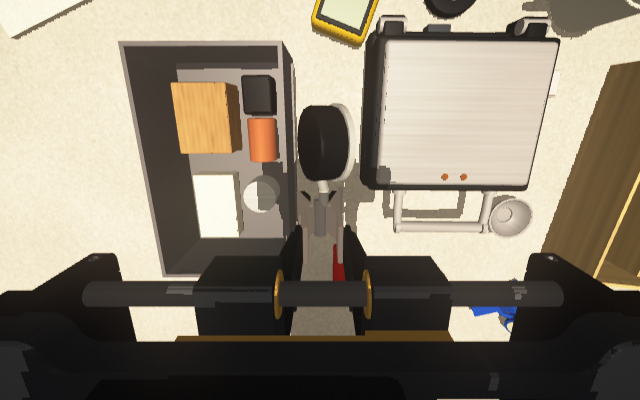

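```bash
python3 - <<'E'
from h import *
p=shot('wrist');np.savez('k.npz',T=p['T'],**{k:np.array(p[k]) for k in('tool_from_camera','intrinsics')})
zoom(p,(110,20,340,290),'l_a.png',2.2);zoom(p,(350,0,570,250),'l_b.png',2.4)
E
```

```text
(no output)
```

View pics/l_a.png

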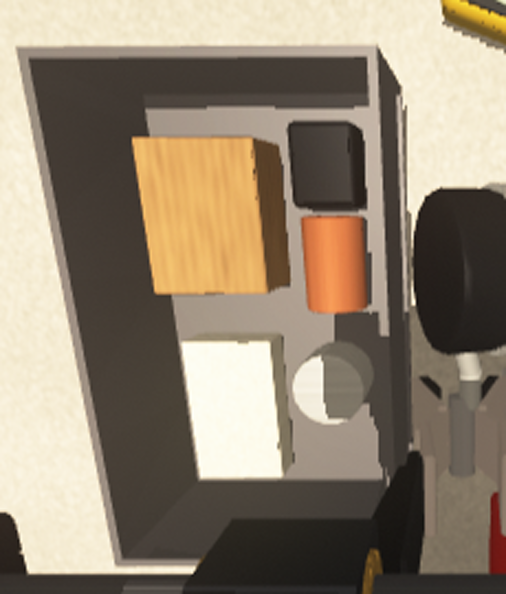

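View pics/l_b.png

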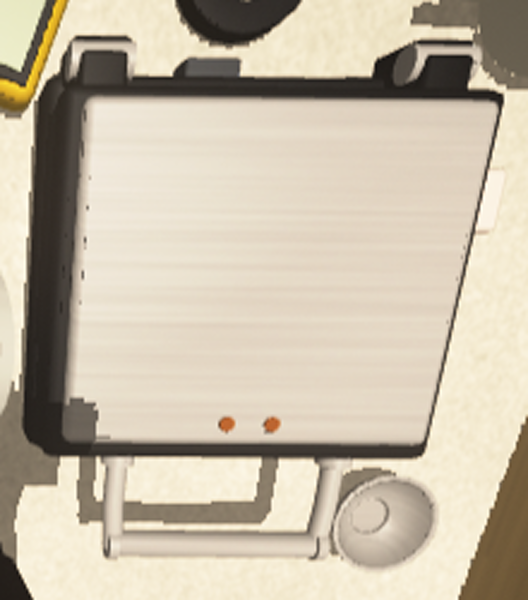

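```bash
python3 - <<'E'
from h import *
from scipy.optimize import least_squares as LS
k=np.load('k.npz');p={'T':k['T'],'tool_from_camera':k['tool_from_camera'],'intrinsics':k['intrinsics']}
A=lambda u,v:np.array([110+u/2.2,20+v/2.2]);B=lambda u,v:np.array([350+u/2.4,v/2.4])
for u,v in((378,46),(18,48),(118,565),(367,58)):print(plane(p,A(u,v),115).round(1))
W=lambda q,o:np.array([q[0],q[1],0])+Rn.from_euler('z',q[2]).as_matrix()@np.array(o)
obs=[(A(378,46),(140,-85,115)),(A(18,48),(140,85,115)),(A(118,565),(-140,85,115)),(A(367,58),(135,-80,115)),(A(29,58),(135,80,115))]
r=LS(lambda q:np.ravel([proj(p,W(q,o))-m for m,o in obs]),[510,220,0]);print('box',r.x,np.degrees(r.x[2]),r.fun.round(1))
im=cv2.imread('pics/l_a.png')
for s in(140,85),(135,80):
    c=[(proj(p,W(r.x,(a*s[0],b*s[1],115)))-[110,20])*2.2 for a,b in((1,1),(1,-1),(-1,-1),(-1,1))]
    cv2.polylines(im,[np.array(c).astype(int)],True,(0,255,0),1)
cv2.imwrite('pics/m_a.png',im)
print('wall mid',W(r.x,(0,-82.5,115)),W(r.x,(-10,-82.5,115)))
# grill: bar ends axis
for u,v in((106,545),(325,546)):print('bar',plane(p,B(u,v),68).round(1))
E
```

```text
[654.3 140.8 115. ]
[650.5 310.2 115. ]
[372.5 303.5 115. ]
[649.1 146.2 115. ]
box [5.12728770e+02 2.22621433e+02 2.21147825e-02] 1.267083702793013 [ 0.1 -0.3 -0.5 -0.3 -0.6  1.   0.5 -0.4  0.3  0.5]
wall mid [514.55309115 140.14160597 115.        ] [504.55553637 139.92047617 115.        ]
bar [428.1  -7.5  68. ]
bar [ 429.5 -138.    68. ]
```

View pics/m_a.png

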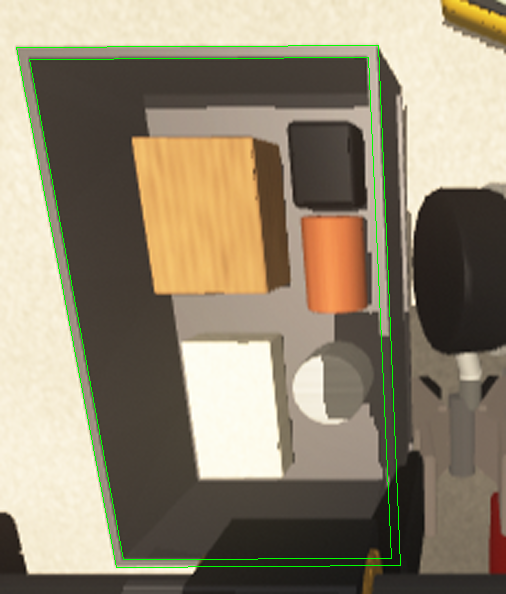

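```bash
python3 -m pendant '[[-10,-0.5,10,-0.3],[-25,-0.9,25,-0.3],[-38,-0.9,35,-0.3],[-42.5,-0.9,40,-0.3],[-42.5,-0.9,40,-0.3],[-42.5,-0.9,40,-0.3]]'; python3 - <<'E'
from h import *
p=shot('wrist');zoom(p,(200,20,430,290),'n_w.png',2.2)
im=cv2.imread('pics/n_w.png');q=[512.73,222.62,.0221]
W=lambda q,o:np.array([q[0],q[1],0])+Rn.from_euler('z',q[2]).as_matrix()@np.array(o)
for s in(140,85),(135,80):
    c=[(proj(p,W(q,(a*s[0],b*s[1],115)))-[200,20])*2.2 for a,b in((1,1),(1,-1),(-1,-1),(-1,1))]
    cv2.polylines(im,[np.array(c).astype(int)],True,(0,255,0),1)
cv2.imwrite('pics/n_w.png',im)
p=shot('side');zoom(p,(180,90,440,330),'n_s.png',2.5)
E
```

```text
t: 8.68
eef_pos: [505.4, 138.9, 206.1]
tcp_rot: [-3.139, -0.003, -1.55]
ft_force: [-0.5, 0.1, -0.6]
opening: 0.268
```

View pics/n_w.png

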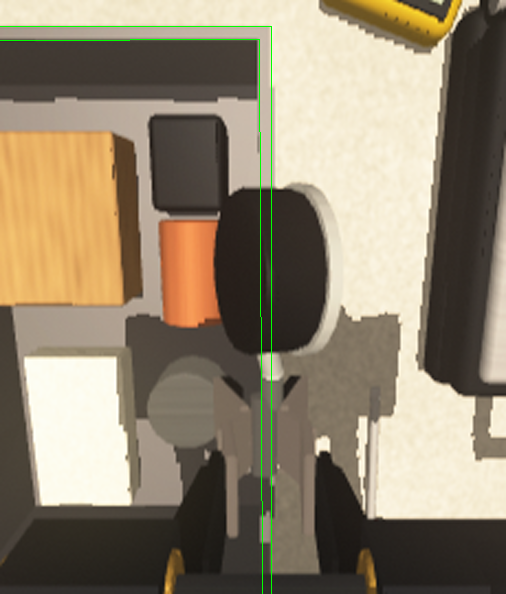

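View pics/n_s.png

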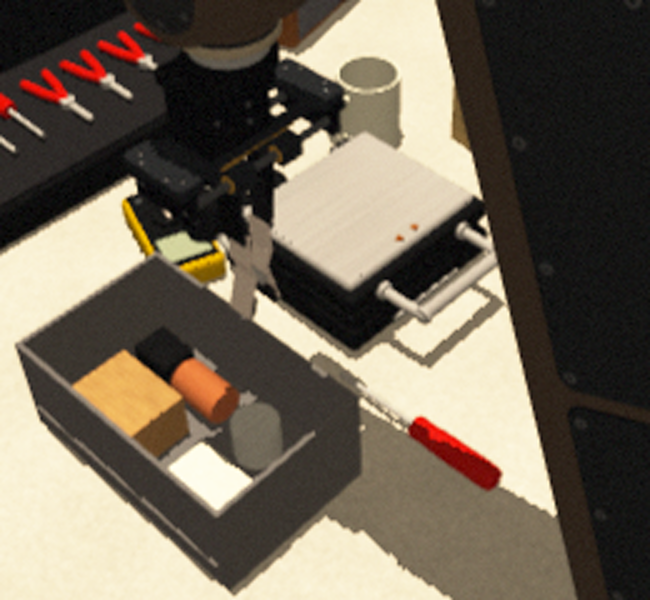

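```bash
python3 -m pendant '[[0.5,0,10,0],[0.5,0,22,0],[0.5,0,34,0],[0.5,0,46,0],[0.5,0,54,0],[0.5,0,59,0],[0.5,0,61,0],[0.5,0,61,0]]'; python3 - <<'E'
from h import *
p=shot('wrist');zoom(p,(200,20,430,290),'o_w.png',2.2)
p=shot('side');zoom(p,(220,110,360,270),'o_s.png',3.6)
E
```

```text
t: 9.78
eef_pos: [505.7, 138.1, 145.3]
tcp_rot: [-3.138, -0.003, -1.55]
ft_force: [0.1, 0.5, -1.1]
opening: 0.27
```

View pics/o_w.png

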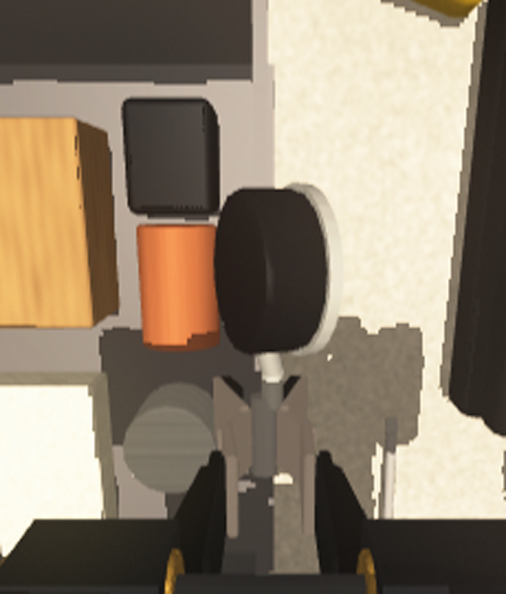

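View pics/o_s.png

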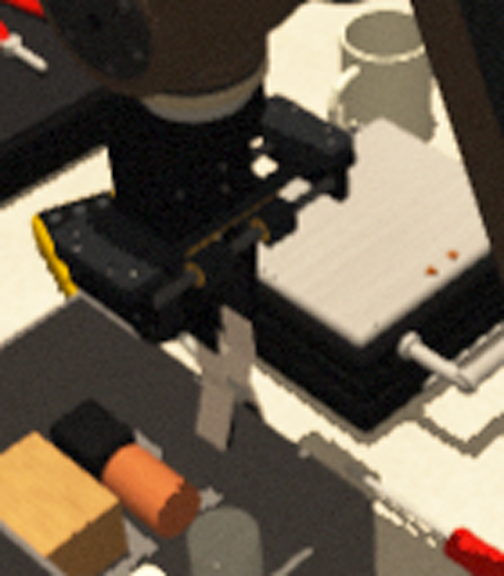

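```bash
python3 -m pendant '[[0,0,2,0],[0,0,4,0],[0,0,4,0]]'; python3 -m pendant '[[0,0,1,0],[0,0,2,0],[0,0,2,0]]';
```

```text
t: 10.25
eef_pos: [505.7, 138.1, 141.3]
tcp_rot: [-3.138, -0.003, -1.55]
ft_force: [0.1, 0.7, -1.2]
opening: 0.269
t: 10.62
eef_pos: [505.8, 138.1, 139.4]
tcp_rot: [-3.138, -0.003, -1.55]
ft_force: [0.0, -0.2, 1.3]
opening: 0.265
```

```bash
python3 -m pendant '[[0,0,0.5,0],[0,0,1,0],[0,0,1,0]]'
```

```text
t: 11.0
eef_pos: [506.0, 138.1, 139.2]
tcp_rot: [-3.137, -0.003, -1.55]
ft_force: [-2.6, -0.5, 9.9]
opening: 0.268
```

```bash
python3 -m pendant '[[0,0,-0.6,0],[0,0,-0.6,0]]'; python3 -m pendant '[[0,0,0,0],[0,0,0,0],[0,0,0,0],[0,0,0,0],[0,0,0,0],[0,0,0,0]]' 0.05; python3 - <<'E'
from h import *
p=shot('wrist');zoom(p,(200,20,430,290),'q_w.png',2.2)
E
```

```text
t: 11.25
eef_pos: [506.0, 138.1, 139.7]
tcp_rot: [-3.137, -0.003, -1.55]
ft_force: [-0.4, -0.9, -1.9]
opening: 0.271
t: 12.0
eef_pos: [506.1, 138.1, 139.8]
tcp_rot: [-3.137, -0.003, -1.55]
ft_force: [0.8, 0.8, -0.4]
opening: 0.844
```

View pics/q_w.png

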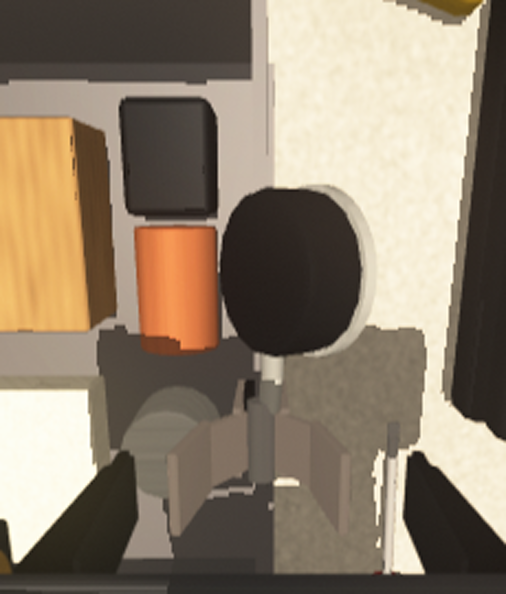

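```bash
python3 -m pendant '[[0,0,-8,0],[0,0,-22,0],[0,0,-45,0],[0,0,-70,0],[0,0,-90,0],[20,0,-105,-4],[50,0,-110,-9],[75,0,-110,-14]]' 0; python3 - <<'E'
from h import *
p=shot('wrist');cv2.imwrite('pics/r_w.png',p['pixels'][:,:,::-1])
p=shot('side');zoom(p,(220,110,360,270),'r_s.png',3.6)
E
```

```text
t: 13.05
eef_pos: [507.2, 62.6, 251.6]
tcp_rot: [-3.136, -0.004, -1.303]
ft_force: [0.7, -0.1, -0.3]
opening: 0.996
```

View pics/r_w.png

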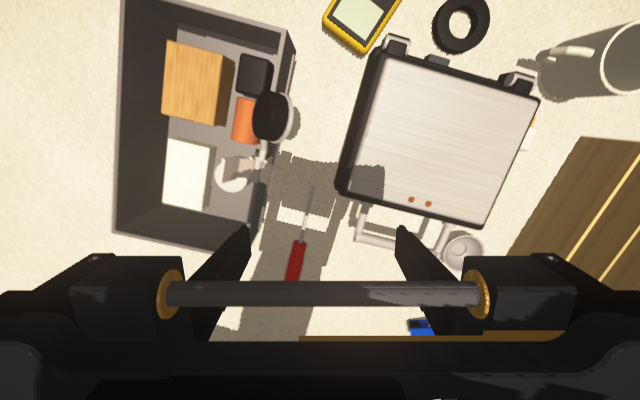

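View pics/r_s.png

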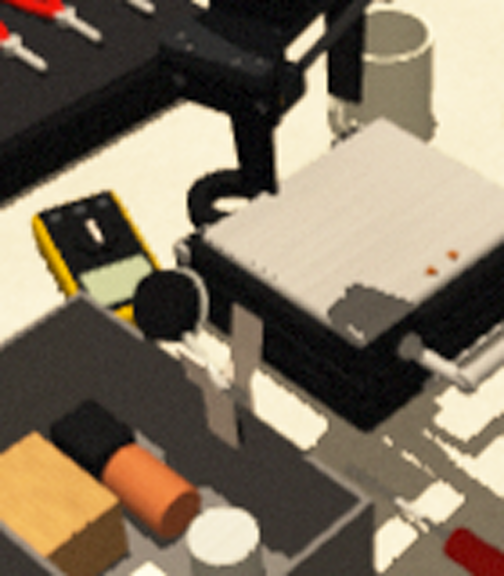

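```bash
python3 - <<'E'
from h import *
q=[512.73,222.62,.0221];W=lambda o:np.array([q[0],q[1],0])+Rn.from_euler('z',q[2]).as_matrix()@np.array(o)
c=W([-8,-82.5,156]);R=Rn.from_euler('z',q[2]).as_matrix()
for n,b,k in(('wrist',(230,70,320,220),4),('side',(240,160,320,250),6.5)):
    p=shot(n);zoom(p,b,f's_{n}.png',k);im=cv2.imread(f'pics/s_{n}.png')
    P=lambda o:tuple(((proj(p,c+R@np.array(o))-[b[0],b[1]])*k).astype(int))
    for sy in(-1,1):
        cv2.polylines(im,[np.array([P([x,sy*y,z]) for x,y,z in((-13,26.5,17),(13,26.5,17),(13,20,-17),(-13,20,-17))])],True,(0,255,0),1)
    cv2.polylines(im,[np.array([P([x,5,z]) for x,z in((-13,-73),(13,-73),(13,-53),(-13,-53))])],True,(255,0,255),1)
    for y in(-2.5,2.5):cv2.line(im,P([-40,y,-41]),P([100,y,-41]),(255,0,0),1)
    cv2.circle(im,P([62,-18,-10]),4,(0,255,255),1)
    cv2.imwrite(f'pics/s_{n}.png',im)
E
```

```text
(no output)
```

View pics/s_wrist.png

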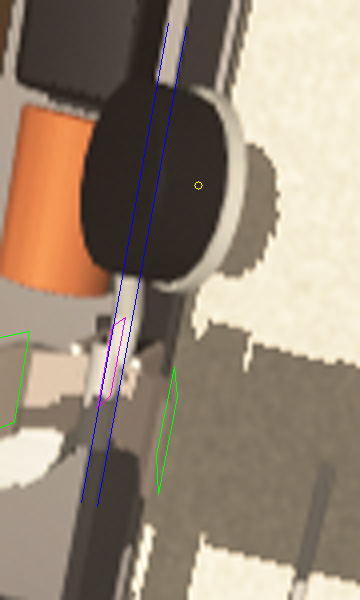

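View pics/s_side.png

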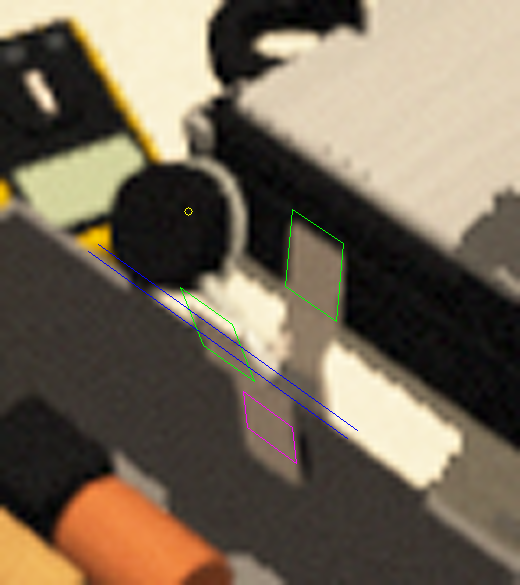

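```bash
python3 -m pendant '[[5,5,0,-5],[20,18,0,-15],[40,36,0,-25],[60,54,0,-35],[80,72,0,-45],[97,87,0,-55],[108,97,0,-65],[110.6,99.7,0,-75]]' 0.42; python3 -m pendant '[[0,0,0,0],[0,0,0,0],[0,0,0,0]]'; python3 - <<'E'
from h import *
p=shot('wrist');cv2.imwrite('pics/t_w.png',p['pixels'][:,:,::-1])
p=shot('top');zoom(p,(210,90,480,260),'t_t.png',2.9)
E
```

```text
t: 14.25
eef_pos: [439.4, -69.1, 251.0]
tcp_rot: [3.139, -0.006, 0.005]
ft_force: [0.3, -0.2, -0.2]
opening: 0.584
t: 14.62
eef_pos: [439.6, -68.7, 251.1]
tcp_rot: [3.139, -0.006, 0.003]
ft_force: [-0.0, -0.5, 0.3]
opening: 0.582
```

View pics/t_w.png

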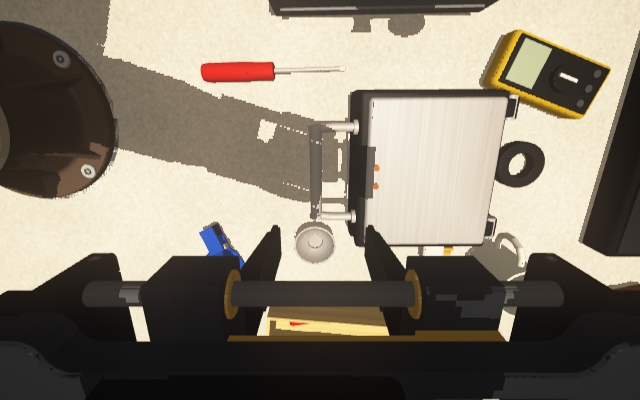

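View pics/t_t.png

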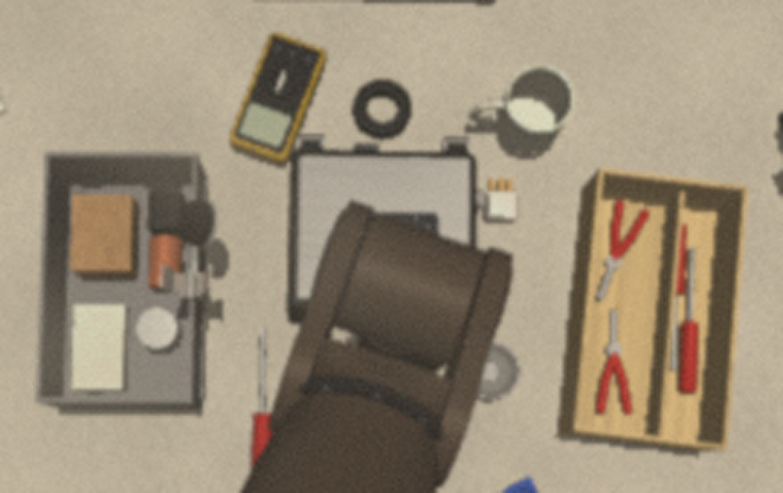

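```bash
python3 - <<'E'
from h import *
p=shot('wrist');b=(280,80,540,260);zoom(p,b,'u_w.png',3)
im=cv2.imread('pics/u_w.png')
for (x,y,yaw,col) in((428.8+150,-72.7,.6,(0,255,0)),):
    R=Rn.from_euler('z',yaw,degrees=True).as_matrix();c=np.array([x,y,0])
    P=lambda o:tuple(((proj(p,c+R@np.array(o))-[b[0],b[1]])*3).astype(int))
    for dx in(-8,8):cv2.line(im,P([-150+dx,-58,68]),P([-150+dx,58,68]),col,1)
    cv2.polylines(im,[np.array([P([a*102.5,s*110,91]) for a,s in((1,1),(1,-1),(-1,-1),(-1,1))])],True,col,1)
    cv2.line(im,P([106,-110,55]),P([106,110,55]),(255,0,255),1)
cv2.imwrite('pics/u_w.png',im)
E
```

```text
(no output)
```

View pics/u_w.png

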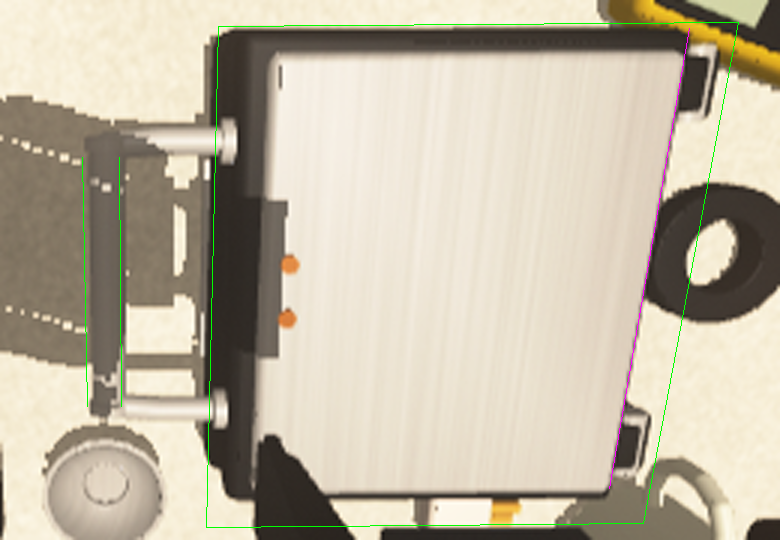

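```bash
python3 - <<'E'
from h import *
p=shot('wrist')
f=lambda u,v,z:plane(p,(280+u/3,80+v/3),z).round(1)
print(f(106,145,68),f(106,410,68)); print('lid top corners',f(230,30,84),f(228,496,84),f(690,30,84),f(608,496,84))
print('hingecaps',f(690,80,60),f(630,445,60)); print('lights',f(290,265,91),f(287,319,91))
E
```

```text
[430.5 -10.9  68. ] [ 430.1 -134.1   68. ]
lid top corners [480.6  35.3  84. ] [ 487.8 -171.2   84. ] [665.7  36.1  84. ] [ 667.8 -170.9   84. ]
hingecaps [684.7  17.1  60. ] [ 689.1 -155.2   60. ]
lights [509.1 -58.9  91. ] [509.2 -82.7  91. ]
```

```bash
python3 -m pendant '[[-4,1,20,-0.6],[-9,1.5,50,-0.6],[-10,1.5,80,-0.6],[-10,1.5,100,-0.6],[-10,1.5,115,-0.6],[-10,1.5,125,-0.6],[-10,1.5,130,-0.6],[-10,1.5,130,-0.6]]' ; python3 - <<'E'
from h import *
p=shot('wrist');b=(180,50,480,260);zoom(p,b,'v_w.png',2.6)
s=env.state();print(s['eef_pos'],s['tcp_rot'])
E
```

```text
t: 15.82
eef_pos: [430.3, -70.8, 121.0]
tcp_rot: [3.139, -0.006, 0.015]
ft_force: [-0.3, 0.3, 0.9]
opening: 0.582
[430.43293253 -70.87113069 121.19085206] [ 3.13906208 -0.00612293  0.01460277]
```

View pics/v_w.png

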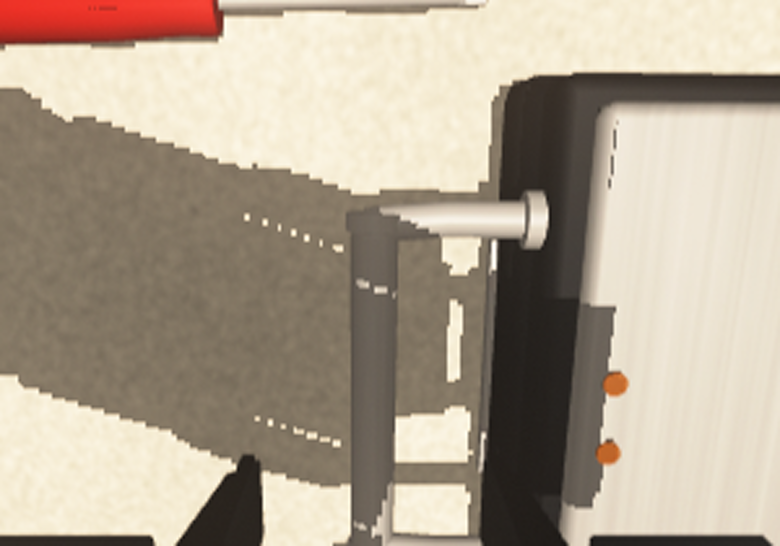

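```bash
python3 -m pendant '[[0,0,15,0],[0,0,32,0],[0,0,47,0],[0,0,58,0],[0,0,66,0],[0,0,71,0],[0,0,72,0],[0,0,72,0]]' ; python3 -m pendant '[[0,0,0,0],[0,0,0,0],[0,0,0,0],[0,0,0,0],[0,0,0,0],[0,0,0,0]]' 1
```

```text
t: 16.88
eef_pos: [431.0, -71.1, 49.4]
tcp_rot: [3.139, -0.006, 0.015]
ft_force: [0.3, -0.7, 0.4]
opening: 0.581
t: 17.62
eef_pos: [431.0, -71.1, 49.4]
tcp_rot: [3.139, -0.006, 0.015]
ft_force: [-0.1, -0.6, -0.6]
opening: 0.026
```

```bash
python3 - <<'E'
from h import *
p=shot('wrist');cv2.imwrite('pics/x_w.png',p['pixels'][:,:,::-1])
p=shot('side');zoom(p,(260,130,420,250),'x_s.png',4.5)
print(env.state()['opening'])
E
```

```text
0.00372112012268772
```

View pics/x_w.png

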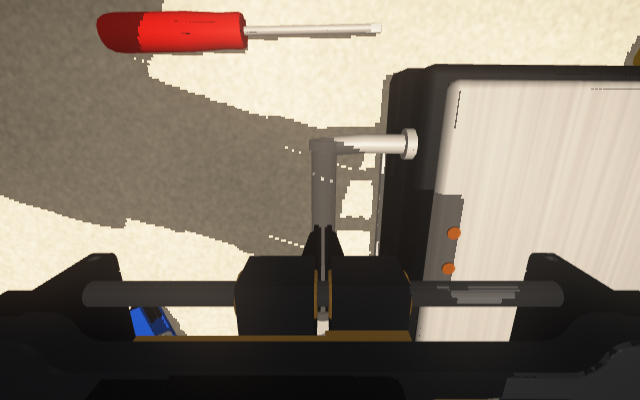

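View pics/x_s.png

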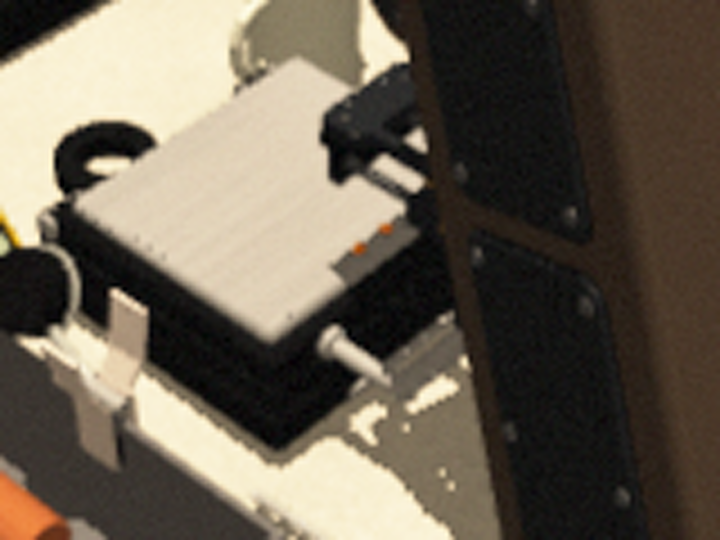

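```bash
python3 - <<'E'
from h import *
p=shot('wrist');s=env.state();print(s['eef_pos'],s['joints'])
for X in((431,-71,49),(431,-61,49),(431,-61,76),(431,-13,68),(423,-13,68),(439,-13,68),(423,-40,68),(439,-40,68)):print(X,proj(p,X).round(1))
zoom(p,(290,120,360,320),'y_w.png',4)
E
```

```text
[430.97558217 -71.0778328   49.35129185] [-3.14615966e-01  4.51749026e-01  2.15184060e+00 -8.08991949e-04
  5.31139936e-01 -3.28479236e-01]
(431, -71, 49) [323.2 223.8]
(431, -61, 49) [323.4 211.3]
(431, -61, 76) [323.8 225.6]
(431, -13, 68) [324.8 149.8]
(423, -13, 68) [312.1 149.6]
(439, -13, 68) [337.6 149.9]
(423, -40, 68) [311.9 191. ]
(439, -40, 68) [336.3 191.3]
```

View pics/y_w.png

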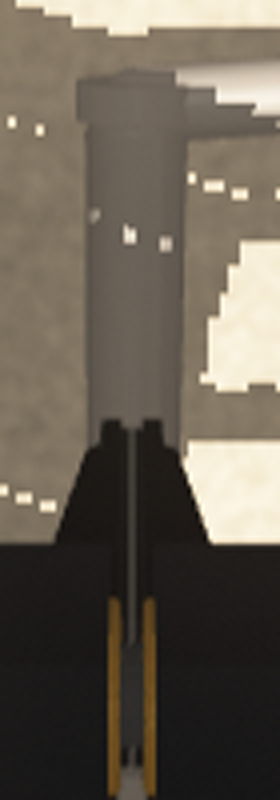

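Bar grip check failed: the fingers shut completely (opening about 0), and in the picture their tips at (322,225) lie over the bar. The true finger ends therefore seem to be about 25–28 mm behind the reported TCP. The pixel travel of the tips gives a similar value. I'll reopen and go about 26 mm lower.

```bash
python3 -m pendant '[[0,0,-6,0],[0,0,-6,0],[0,0,-6,0],[0,0,-6,0],[0,0,-6,0]]' 0.42;  python3 -m pendant '[[0,0,8,0],[0,0,16,0],[0,0,24,0],[0,0,29,0],[0,0,32,0],[0,0,32,0]]'; python3 - <<'E'
from h import *
p=shot('wrist');zoom(p,(220,110,430,300),'z_w.png',3)
E
```

```text
t: 18.4
eef_pos: [430.9, -71.1, 55.3]
tcp_rot: [3.139, -0.006, 0.015]
ft_force: [0.1, 1.0, -0.4]
opening: 0.474
t: 19.15
eef_pos: [431.0, -71.1, 23.1]
tcp_rot: [3.139, -0.006, 0.015]
ft_force: [-0.2, -0.3, -0.4]
opening: 0.583
```

View pics/z_w.png

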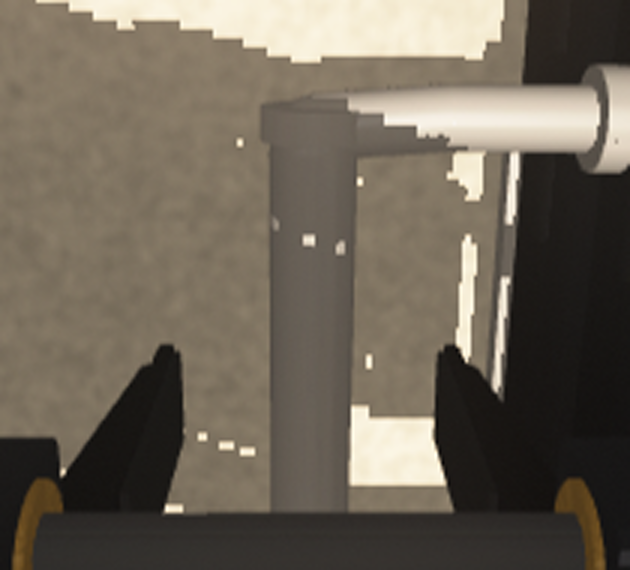

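```bash
python3 -m pendant '[[0,0,0,0],[0,0,0,0],[0,0,0,0],[0,0,0,0],[0,0,0,0]]' 1; python3 -m pendant '[[0,0,0,0],[0,0,0,0]]';python3 - <<'E'
from h import *
p=shot('wrist');zoom(p,(220,110,430,300),'A_w.png',3)
E
```

```text
t: 19.82
eef_pos: [431.4, -71.1, 23.3]
tcp_rot: [3.139, -0.007, 0.014]
ft_force: [1.8, 0.4, -1.2]
opening: 0.164
t: 20.08
eef_pos: [431.4, -71.2, 23.3]
tcp_rot: [3.139, -0.007, 0.014]
ft_force: [1.2, 0.6, -0.5]
opening: 0.159
```

View pics/A_w.png

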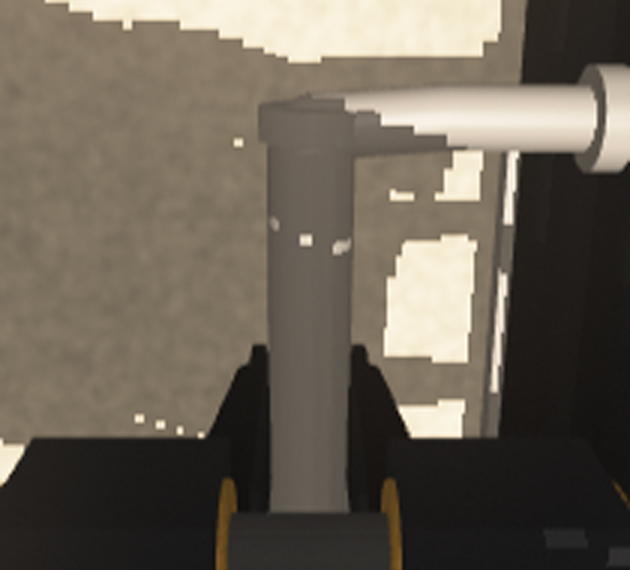

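```bash
python3 - <<'E'
import numpy as np
for d in (2,5,8,11,14,17,20,24,28,32,36,40,44,48,52,54,56,58,60):
    t=np.radians(d);dx=256*(1-np.cos(t))+13*np.sin(t);dz=256*np.sin(t)-13*(1-np.cos(t));print(d,round(dx+.007*dz,1),round(-dz,1))
E
python3 -m pendant '[[0.5,0,-9,0],[2.3,0,-22.3,0],[4.6,0,-35.5,0],[7.6,0,-48.6,0],[11.3,0,-61.5,0]]'
```

```text
2 0.7 -8.9
5 2.3 -22.3
8 4.5 -35.5
11 7.5 -48.6
14 11.2 -61.5
17 15.5 -74.3
20 20.5 -86.8
24 28.1 -103.0
28 36.9 -118.7
32 46.7 -133.7
36 57.6 -148.0
40 69.4 -161.5
44 82.1 -174.2
48 95.7 -185.9
52 110.0 -196.7
54 117.5 -201.7
56 125.1 -206.5
58 132.8 -211.0
60 140.8 -215.2
t: 20.75
eef_pos: [441.8, -71.0, 85.6]
tcp_rot: [3.139, -0.006, 0.015]
ft_force: [1.7, -4.4, -4.7]
opening: 0.161
```

```bash
python3 -m pendant '[[4.5,0,-12,0],[9.5,0,-24.5,0],[15,0,-36,0],[21.2,0,-47,0],[28,0,-58,0],[35.7,0,-71.4,0],[35.7,0,-71.4,0]]'; python3 - <<'E'
from h import *
p=shot('wrist');cv2.imwrite('pics/B_w.png',p['pixels'][:,:,::-1])
p=shot('side');zoom(p,(220,70,440,250),'B_s.png',3.5)
E
```

```text
t: 21.62
eef_pos: [475.1, -70.7, 158.3]
tcp_rot: [3.138, -0.002, 0.015]
ft_force: [-12.1, -7.8, 3.2]
opening: 0.164
```

View pics/B_w.png

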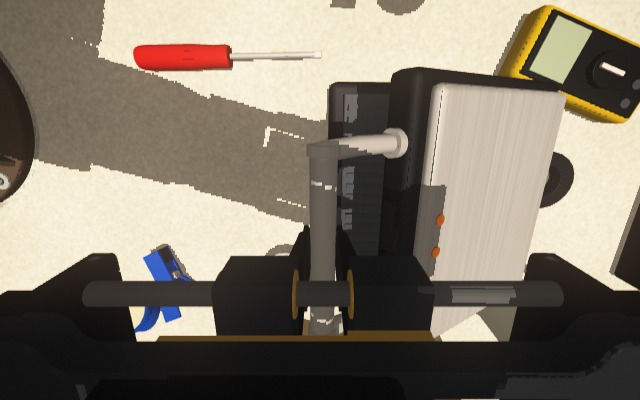

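View pics/B_s.png

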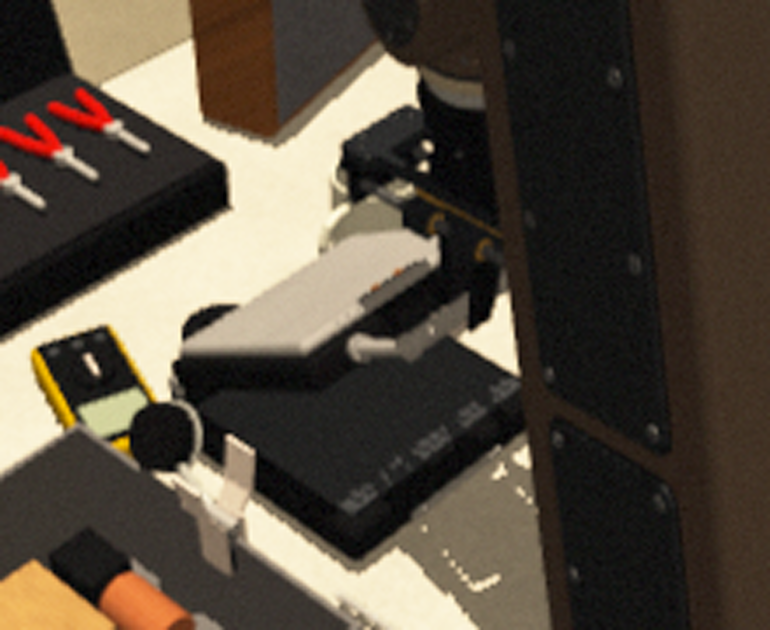

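```bash
python3 -m pendant '[[0,0,-2,0],[4,0,-7.5,0],[10,0,-15,0],[15.5,0,-22,0],[21.5,0,-29,0],[27.5,0,-35.5,0],[34,0,-42,0],[34,0,-42,0]]'
```

```text
t: 22.72
eef_pos: [508.7, -70.6, 200.1]
tcp_rot: [3.137, -0.001, 0.016]
ft_force: [0.9, -5.6, -4.1]
opening: 0.162
```

```bash
cat > lid.py <<'E'
from h import *
H=np.array([686.4,-71.0,55.0]);G=np.radians(0.8)
def lidpt(o,th): # o: (x rel hinge, y, z rel hinge) lid frame, shut
    c,s=np.cos(th),np.sin(th);x,y,z=o
    v=np.array([x*c+z*s,y,-x*s+z*c]);return H+Rn.from_euler('z',G).as_matrix()@v
E
python3 - <<'E'
from lid import *
for n,b,k in(('wrist',(280,40,600,270),2.4),('side',(220,70,440,250),3.5)):
    p=shot(n);zoom(p,b,f'C_{n}.png',k);im=cv2.imread(f'pics/C_{n}.png')
    for th,col in((40,(255,0,0)),(43,(0,255,0)),(46,(0,0,255))):
        P=lambda o:tuple(((proj(p,lidpt(o,np.radians(th)))-[b[0],b[1]])*k).astype(int))
        for y in(12.2,-11.6):cv2.circle(im,P([-177.4,y,36]),3,col,1)
        cv2.line(im,P([-256,-58,13]),P([-256,58,13]),col,1)
    cv2.imwrite(f'pics/C_{n}.png',im)
E
```

```text
(no output)
```

View pics/C_wrist.png

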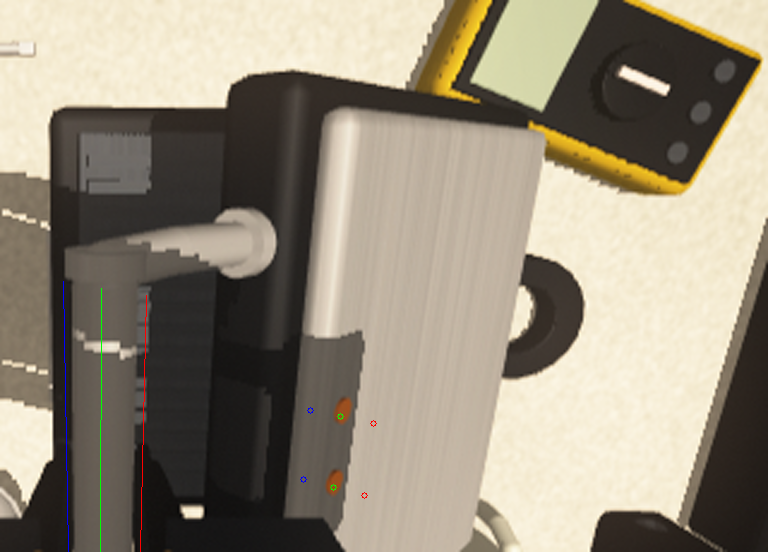

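View pics/C_side.png

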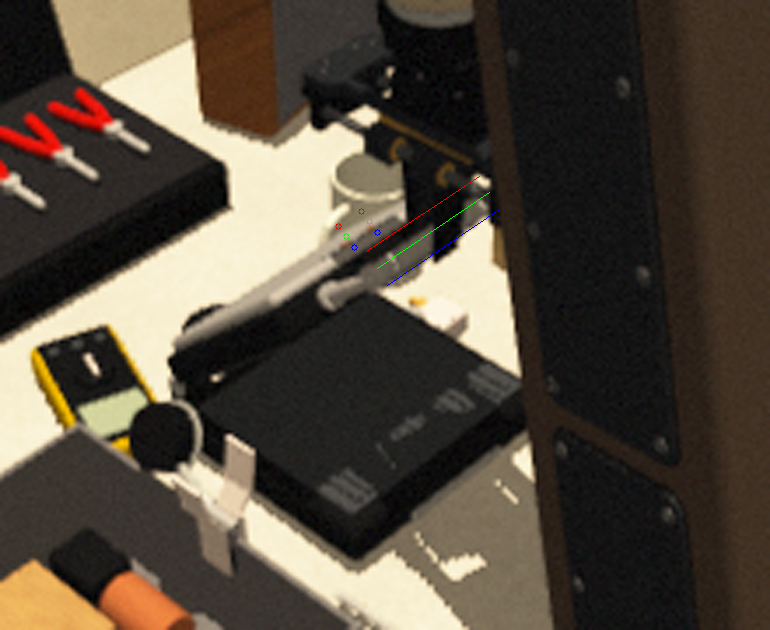

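```bash
python3 -m pendant '[[5,0,-4.7,0],[9.9,0,-9.1,0],[16.8,0,-14.8,0],[23.8,0,-20.4,0],[31,0,-25.6,0],[38.4,0,-30.6,0],[46,0,-35.5,0],[49.9,0,-37.7,0]]';python3 -m pendant '[[0,0,0,0]]'; python3 - <<'E'
from lid import *
for n,b,k in(('wrist',(280,40,600,270),2.4),('side',(220,70,440,250),3.5)):
    p=shot(n);zoom(p,b,f'D_{n}.png',k);im=cv2.imread(f'pics/D_{n}.png')
    for th,col in((54,(255,0,0)),(57,(0,255,0)),(60,(0,0,255))):
        P=lambda o:tuple(((proj(p,lidpt(o,np.radians(th)))-[b[0],b[1]])*k).astype(int))
        for y in(12.2,-11.6):cv2.circle(im,P([-177.4,y,36]),3,col,1)
        cv2.line(im,P([-256,-58,13]),P([-256,58,13]),col,1)
    cv2.imwrite(f'pics/D_{n}.png',im)
E
```

```text
t: 23.82
eef_pos: [557.9, -70.2, 238.8]
tcp_rot: [3.136, 0.0, 0.016]
ft_force: [-7.3, -7.0, 7.2]
opening: 0.164
t: 23.95
eef_pos: [558.1, -70.3, 239.0]
tcp_rot: [3.135, -0.0, 0.016]
ft_force: [4.9, -1.9, -12.5]
opening: 0.16
```

View pics/D_wrist.png

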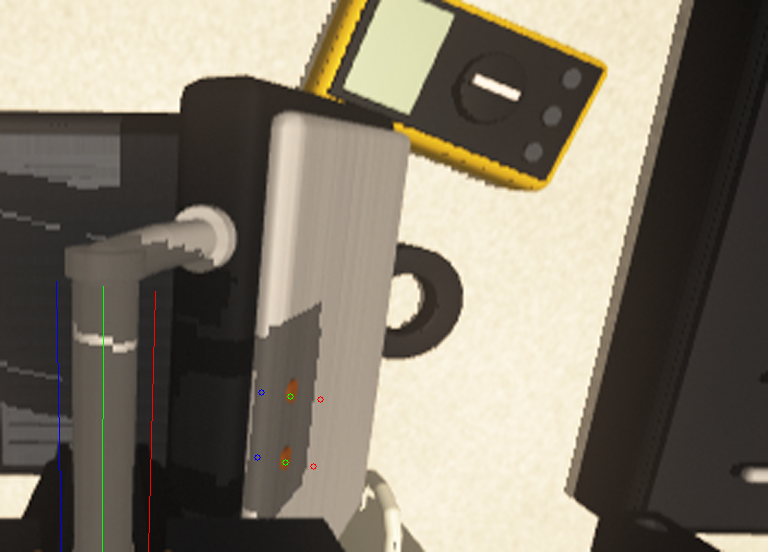

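View pics/D_side.png

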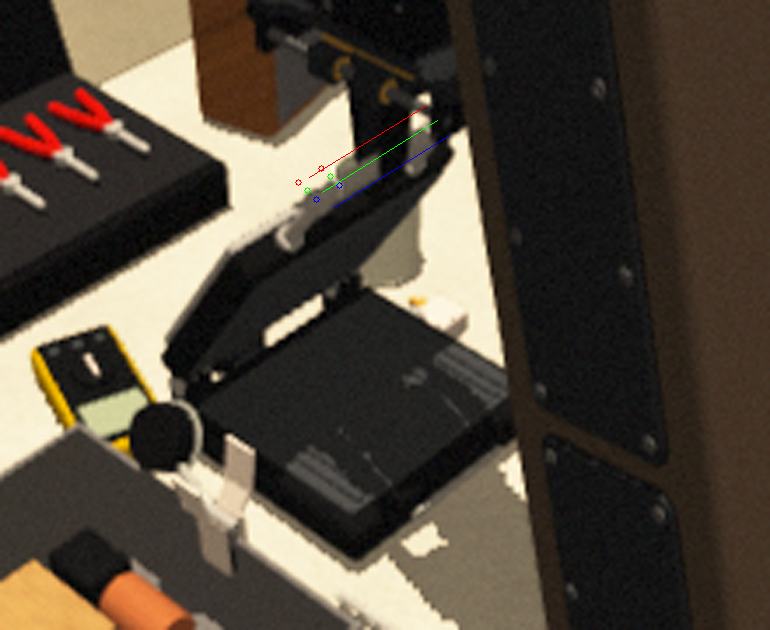

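```bash
python3 -m pendant '[[4,0,-2.2,0],[8,0,-4.4,0],[11.6,0,-6.3,0],[11.6,0,-6.3,0],[11.6,0,-6.3,0]]';python3 -m pendant '[[0,0,0,0],[0,0,0,0],[0,0,0,0],[0,0,0,0]]'; python3 - <<'E'
from lid import *
for n,b,k in(('wrist',(280,40,600,270),2.4),('side',(220,70,440,250),3.5)):
    p=shot(n);zoom(p,b,f'E_{n}.png',k);im=cv2.imread(f'pics/E_{n}.png')
    for th,col in((58,(255,0,0)),(60,(0,255,0)),(62,(0,0,255))):
        P=lambda o:tuple(((proj(p,lidpt(o,np.radians(th)))-[b[0],b[1]])*k).astype(int))
        for y in(12.2,-11.6):cv2.circle(im,P([-177.4,y,36]),3,col,1)
        cv2.line(im,P([-256,-58,13]),P([-256,58,13]),col,1)
    cv2.imwrite(f'pics/E_{n}.png',im)
E
```

```text
t: 24.68
eef_pos: [569.4, -70.2, 245.5]
tcp_rot: [3.135, 0.001, 0.016]
ft_force: [-1.5, -5.6, -0.9]
opening: 0.16
t: 25.18
eef_pos: [569.4, -70.2, 245.5]
tcp_rot: [3.135, 0.001, 0.016]
ft_force: [-0.7, -4.0, -2.6]
opening: 0.164
```

View pics/E_wrist.png

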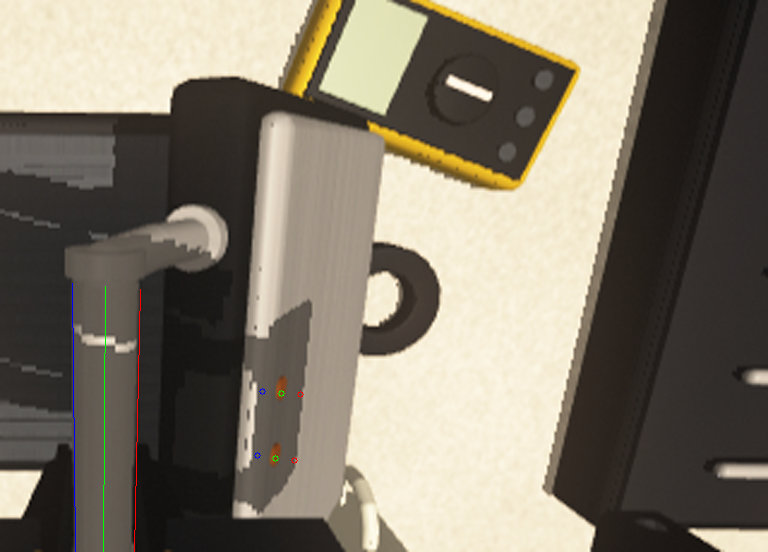

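View pics/E_side.png

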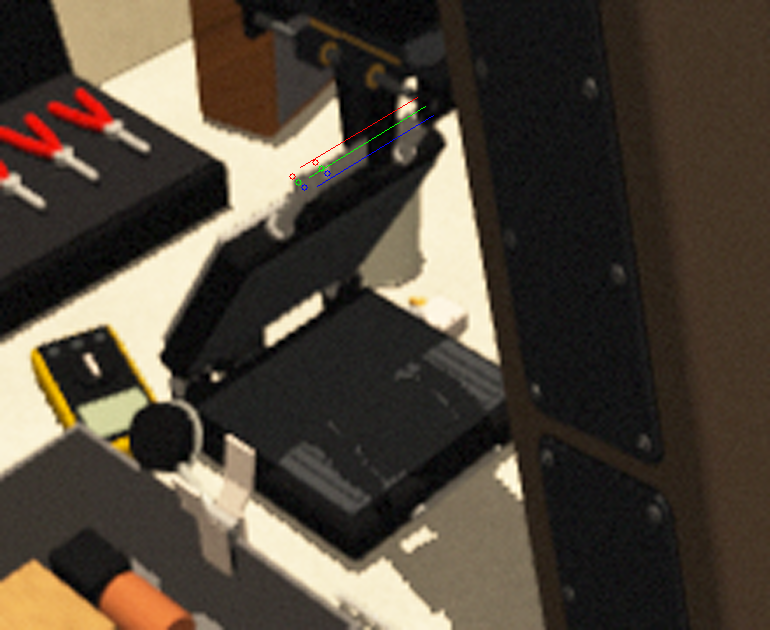

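```bash
python3 - <<'E'
from h import *
print(job.job_done())
s=env.state();print(s['t'],s['eef_pos'],s['ft_force'],s['opening'])
E
```

```text
the job is handed in; nothing more can be done
None
the job is handed in; nothing more can be done
```

I moved the white clip light to the spares box wall nearest the grill, then lifted the lid by its bar and handed in while still holding it open at 60°. No verdict came back.

**Light:** I squeezed it off the tray wall, carried it over the grill and lowered it until the barrel met the box's top edge (about 10 N). I backed off 0.6 mm and let it close about 9 mm from the middle of the wall. Later pictures show it gripping low on the wall with the lens facing the grill. The red and blue look-alikes and the other things were never touched.

**Lid:** At the end the bar and the lid's two orange marks matched the 60° prediction in the wrist picture. The bar's travel gave 59.7°, and the side picture was consistent with about 60°. At hand-in the force was under 6 N, the grip opening was 0.16 (15 mm on the 16 mm bar), and the time was about 25 s of the 67 s allowed.

**Checks that failed or disagreed:**
- My first attempt to grip the bar closed on nothing. The finger ends looked about 25 mm short of the reported TCP, so I reopened, went 26 mm lower and gripped it properly.
- Because of that, I probably held the light near the top of its paddles rather than half-way up.
- While lifting the lid, the tool rose about 6 mm more than the bar's arc needed, so the bar probably slid a little in the pads. I followed the angle in the pictures from there. The lid never dropped, and the highest force on the lift was about 15 N.

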